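# Put the bench tools back on their shadow tiles

### The arm

A 6-joint arm with a two-finger parallel gripper is mounted at the origin on the work surface. World frame = base frame: x ahead of the robot, y to its left, z up, the work surface at z = 0. Lengths are in m, angles in rad, forces in N, time in s.
With the tool pointing down it reaches from about 0.3 to 0.85 m from the base axis. Payload 5.4 kg.
Tool frame: the origin (TCP) lies at the very end of the fingers, on their centre line; the grasp point (between the pads) lies 19 mm behind it; y points along the fingers, x is the direction in which the jaws open and shut, and the axes are right-handed (so a half turn about y gives the same grasp; the last joint's range is limited). The gripper opens to 85 mm and grips with 20 to 120 N. Pads are 22 mm wide; open, the fingers measure 114 mm over their backs; the gripper's body (76 mm by 85 mm) begins 54 mm behind the grasp point. The pads swing forward as they close: fully open they stand 13 mm farther back than shut.
Start: joints at [-1.415, 0.158, 1.597, -0, 1.386, -0.21], TCP at [0.206, -0.537, 0.231] pointing down, gripper open.
Joint ranges: [-2.91, 2.91], [-0.94, 2.29], [0.18, 2.7], [-1.29, 4.43], [0.17, 2.64], [-3, 3]. Speed limits (rad/s): [2.57, 2.57, 3.14, 3.14, 3.14, 3.14].

### API

Orientations are given as a unit quaternion [w, x, y, z].
In Python, from station import env gives the robot as it stands. The module is installed in compiled form; this text tells all that it offers.
- The arm moves only by the shell command python3 -m crank 'ROWS' [FORCE]. ROWS is a JSON object of lists of equal length, an entry for each row: "claw": the closure, from -1 (fully open) to 1 (shut), so that 0 is half open; "dp": the shift along the tool's x, y, z in mm, a list of three; "dr": the turn, a rotation vector about the tool's x, y, z in rad, a list of three. In form: {"claw": [claw, ...], "dp": [[x, y, z], ...], "dr": [[wx, wy, wz], ...]}. A call has exactly 5 rows; each row shifts and turns the pose as measured when the row begins, along the tool's axes as they then stand; what a row does not reach is not made up. A row lasts 1/12 s, in which the tool goes at most 41.7 mm and 7.16 degrees, less where a joint would pass 70% of its speed; a pose out of reach is approached as far as the arm can. A call is refused whole if a number of a shift passes 41.7 or a number of a turn 0.125, either way. A call with a gripper value outside its range is refused whole. The fingers move at their own pace and stop on an object; FORCE is the grip in N (left out, the last holds). Time passes only in rows, so rows that do not move let the fingers close, or fill a call up. It gives the time, the measured TCP pose, the force and the opening at its end, in the units of the state.
- env.state(): the state, without advancing time (a new reading comes with each control period).
- env.grab_frame(name): name is "scene" or "top" or "wrist"; returns a dict with "img" (480x640x3 uint8, red, green, blue), "z_map" (480x640 float32, m along the optical axis (not along the pixel's ray), 0 where there is no reading), "intrinsics" (3x3 intrinsics, pixels), "k1" (the pictures are not rectified: a ray, as slopes to the right and down, at radius r is drawn at 1 + k1 r^2 times it, then the intrinsics apply), "R" (3x3) and "t" (3): a world point X has camera coordinates R X + t; the wrist camera has in their place "tool_from_camera" (4x4, takes a point from camera to tool coordinates, whose origin is the TCP and whose axes are the tool frame's). Camera axes: x right, y down, z forward; pixel columns grow to the right and rows downward; lengths in m; the calibration is good to about 2 mm. A picture is of the moment at which its call begins: read the wrist's pose just before it.
- env.finish_job(): hands the job in, once; it reports no verdict.
Trained networks look in a picture, given as the dict that the camera call returned (one of the last four; its "shot" number tells which), for a name from the list of things; names that differ only in an ending like _2 or _b are one class to them, and where a whole thing is asked for, a point or a joint stands for the part that bears it (a point fixed in the world has none). Each returns a list of dicts, best first, with "conf" (0 to 1); they miss things now and then, are a little off and sometimes report something else, mostly with a low value. They report only what shows in the picture. A call takes as long as a camera call. They do not tell look-alikes from the thing itself.
- env.spot_in(query, picture): "xyz" ([x, y, z] in m, in world coordinates, good to about 4 mm: the middle of the surface that is visible of it).
- env.outline_of(query, picture): "region" (480x640 bool, what is visible of it).
- env.pinpoint(query, picture): "xyz" ([x, y, z] in m, in world coordinates, good to about 4 mm: a listed point, or the origin of a listed thing).
The state is a dict: "time": time; "qpos": joint angles; "dq": joint speeds; "tau": joint torques, N m; "ee_pos": TCP position; "ee_rot": TCP orientation; "contact_force": force on the tool from outside, world axes, zero at the start; "torque": the same for the moment, N m; "gripper_width": finger opening in m.
Only numpy, scipy, OpenCV 4.12 (cv2) and the standard library are available. Lean on these libraries where they do the work, as an engineer would, in place of code of your own. Each camera call takes 0.05 s, during which the arm holds its last target.

### The job

The drilling is done, so put the four tools away: set the large hole saw, the small hole saw, the spirit level and the sanding block each on the plywood tile that bears its own dark silhouette, standing upright just as it stands now and centred so that it covers the silhouette, long tools lined up with it. Either end of the level or block may lead. Do not push or tip the little cup of screws that stands among them.

Things in the scene. Friction and masses are not known exactly. Their poses are not given: they have to be found in the camera images.
- saw_large: Large hole saw, loose, about 0.28 kg, standing teeth down with its shank up: a steel cup 64 mm in diameter and 40 mm high, closed on top, then a collar 20 mm in diameter to height 48 mm, then a round shank 11 mm in diameter from 48 to 88 mm height, on the axis. The shank is the place to grip. Origin: centre of the underside; z up along the axis; yaw has no meaning.
- saw_small: Small hole saw, loose, about 0.14 kg, same make and heights as the large one (cup to 40 mm, collar 20 mm in diameter to 48 mm, shank 11 mm in diameter to 88 mm) but the cup is only 38 mm in diameter. Origin: centre of the underside; z up along the axis; yaw has no meaning.
- level: Short spirit level, loose, about 0.22 kg: an aluminium bar 150 mm long (x), 26 mm wide (y), 42 mm high (z), standing on its narrow edge with a green vial in the middle of its upper edge and black end caps. Grip it across its 26 mm width. Origin: centre of the underside; x along its length, z up; both ends are alike.
- sanding_block: Cork sanding block, loose, about 0.10 kg, red-brown abrasive sheet underneath and on its ends: 100 mm long (x), 46 mm wide (y), 34 mm high (z). Grip it across its 46 mm width. Origin: centre of the underside; x along its length, z up; both ends are alike.
- tile_large: Fixed, flat plywood tile, 94 x 94 mm, 6 mm thick, with a flush near-black silhouette in the middle of its top: a disc 68 mm in diameter. Place of the large hole saw. Origin: centre of the underside, so the top is 6 mm above it; z up.
- tile_small: Fixed, flat plywood tile, 94 x 94 mm, 6 mm thick, with a flush near-black silhouette in the middle of its top: a disc 42 mm in diameter. Place of the small hole saw. Origin: centre of the underside, so the top is 6 mm above it; z up.
- tile_level: Fixed, flat plywood tile, 174 (x) x 64 (y) mm, 6 mm thick, with a flush near-black silhouette in the middle of its top: a narrow bar 154 mm (x) by 30 mm (y). Place of the spirit level. Origin: centre of the underside, so the top is 6 mm above it; z up, x along the bar.
- tile_block: Fixed, flat plywood tile, 128 (x) x 74 (y) mm, 6 mm thick, with a flush near-black silhouette in the middle of its top: a rectangle 104 mm (x) by 50 mm (y). Place of the sanding block. Origin: centre of the underside, so the top is 6 mm above it; z up, x along the rectangle's length.
- screw_cup: Small open steel cup of brass screws, loose, 58 mm in diameter at the rim and 45 mm high, standing near the middle of the tools and tiles; to be left where it is. Origin: centre of the underside; z up. All other things lying between the tools and tiles are no taller than 22 mm; taller things (up to 170 mm) stand only along the far edge and sides of the table, outside them.
Things that resemble listed ones, but are neither listed nor needed, are in the scene too. What is shaped like the sanding_block but purple is not meant.

How it is judged:
At the end, for the whole second after the job is handed in: Each of the four tools stands on its own tile (underside on the tile's top), its centre within 12 mm of the tile's centre horizontally, upright within 0.12 rad, the level and the sanding block parallel to their silhouettes within 0.2 rad (either end leading), all released and at rest (horizontal distance between saw_large and tile_large below 0.012 m and z of saw_large in the frame of tile_large between 0.003 and 0.01 m and angle between each of saw_large, saw_small, level, sanding_block's own z axis and vertical below 0.12 rad and linear speed of each of saw_large, saw_small, level, sanding_block below 0.02 m/s and angular speed of each of saw_large, saw_small, level, sanding_block below 0.2 rad/s and contact force between each of saw_large, saw_small, level, sanding_block and the fingers below 0.1 N and horizontal distance between saw_small and tile_small below 0.012 m and z of saw_small in the frame of tile_small between 0.003 and 0.01 m and horizontal distance between level and tile_level below 0.012 m and z of level in the frame of tile_level between 0.003 and 0.01 m and angle between the x axis of level and the x axis of tile_level, either way round below 0.2 rad and horizontal distance between sanding_block and tile_block below 0.012 m and z of sanding_block in the frame of tile_block between 0.003 and 0.01 m and angle between the x axis of sanding_block and the x axis of tile_block, either way round below 0.2 rad); the robot touches nothing.
It fails at once if the cup of screws is pushed more than 30 mm or tipped by more than 0.4 rad (distance of screw_cup from where it was at the start of the episode above 0.03 m or angle between screw_cup's own z axis and vertical above 0.4 rad).
It also fails if it takes over 115 s, if anything falls off the work surface, if the arm or the gripper's body presses on something with over 40 N, if the wrist force passes 120 N, or if a joint passes its speed limit or range.

## Working session

There is one attempt and no reset: what is moved stays moved. The work goes in short steps, Python scripts to look and compute and a shell command to move; the robot and the scene stay as the last step left them, time stands still between calls to the robot, and variables do not carry over. Pictures are saved under pics/ and viewed, and the job is handed in when it is done.

```bash
mkdir -p pics; ls
cat > h.py <<'E'
import numpy as np, cv2
from station import env
def save(im,n): cv2.imwrite('pics/'+n, im[:,:,::-1])
E
python3 - <<'E'
from h import *
for n in ("top","scene"):
    f=env.grab_frame(n); save(f["img"],n+"1.png")
    np.savez(n+".npz",**{k:v for k,v in f.items()})
    print(n,f.keys(),f["intrinsics"],f["k1"],f["R"],f["t"])
    for q in ["saw_large","saw_small","level","sanding_block","tile_large","tile_small","tile_level","tile_block","screw_cup"]:
        print(q,[(np.round(d["xyz"],3).tolist(),round(d["conf"],2)) for d in env.pinpoint(q,f)])
print(env.state())
E
```

```text
pics
top dict_keys(['img', 'z_map', 'intrinsics', 'k1', 'R', 't', 'shot']) [[612.82779726   0.         310.54392089]
 [  0.         612.82779726 250.49557697]
 [  0.           0.           1.        ]] 0.023259444732776226 [[-0.02332286 -0.99970878  0.00619716]
 [-0.99730491  0.02283456 -0.06972452]
 [ 0.06956271 -0.00780663 -0.99754703]] [0.0194287  0.48537418 1.59114739]
saw_large [([0.368, -0.285, 0.003], 0.92)]
saw_small [([0.668, -0.148, 0.001], 0.47)]
level [([0.647, 0.162, -0.001], 0.57), ([0.547, -0.002, 0.0], 0.2)]
sanding_block [([0.367, 0.423, -0.004], 0.93), ([0.37, 0.288, -0.003], 0.83), ([0.331, 0.13, 0.002], 0.58)]
tile_large [([0.553, -0.395, 0.0], 0.74)]
tile_small [([0.531, 0.389, -0.0], 0.8)]
tile_level [([0.47, -0.091, -0.0], 0.87)]
tile_block [([0.667, -0.145, 0.001], 0.68)]
screw_cup [([0.547, -0.002, -0.002], 0.86)]
scene dict_keys(['img', 'z_map', 'intrinsics', 'k1', 'R', 't', 'shot']) [[474.6021084    0.         306.61738688]
 [  0.         474.6021084  239.85457509]
 [  0.           0.           1.        ]] -0.08292345733070837 [[-0.76729173  0.64128398  0.
[... 558 characters left out ...]
]
screw_cup [([0.546, -0.004, -0.002], 0.64)]
{'time': 1.0, 'qpos': array([-1.41508127e+00,  1.58398328e-01,  1.59696242e+00, -1.95960457e-05,
        1.38622977e+00, -2.10096636e-01]), 'dq': array([-0.00154257, -0.00044221,  0.00010473, -0.00065207,  0.00093042,
       -0.00070687]), 'tau': array([ 3.72408149e-04, -3.96013212e+01, -3.31704462e+01, -9.60326474e-05,
        7.16976592e-04,  8.48045431e-06]), 'ee_pos': array([ 0.20565663, -0.53695339,  0.23131893]), 'ee_rot': array([-0.582599  ,  0.58260946, -0.40071917,  0.40071032]), 'contact_force': array([-0.19929608,  0.49781092, -0.20463286]), 'torque': array([-0.01582566,  0.04302697,  0.00242529]), 'gripper_width': 0.08556616823728642}
```

View pics/top1.png

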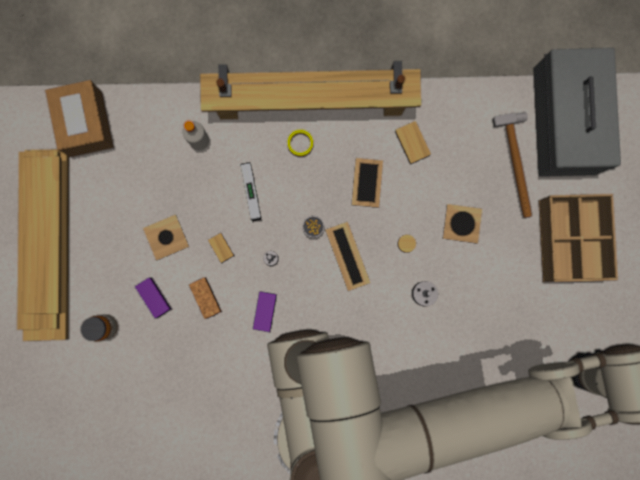

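View pics/scene1.png

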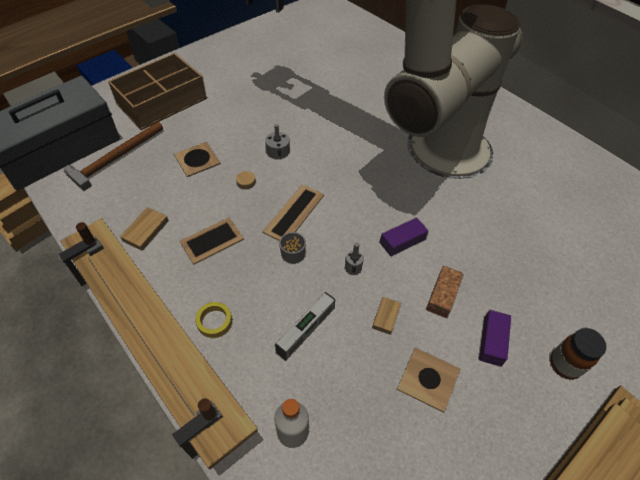

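```bash
cat >> h.py <<'E'
from scipy.spatial.transform import Rotation as Rn
def rays(f,uv):
    K=f["intrinsics"];k1=float(f["k1"])
    d=(np.asarray(uv,float)-[K[0,2],K[1,2]])/[K[0,0],K[1,1]]
    s=d.copy()
    for _ in range(8): s=d/(1+k1*(s**2).sum(-1,keepdims=True))
    return np.c_[s,np.ones(len(s))]
def onplane(f,uv,z):
    r=rays(f,uv)@f["R"]; c=-f["R"].T@f["t"]
    return c+r*((z-c[2])/r[:,2])[:,None]
def cloud(f,m):
    v,u=np.nonzero(m&(f["z_map"]>0)); z=f["z_map"][v,u]
    return (rays(f,np.c_[u,v])*z[:,None]-f["t"])@f["R"]
def rect(P):
    (c,s,a)=cv2.minAreaRect(np.float32(P[:,:2]*1000))
    if s[0]<s[1]: a+=90;s=s[::-1]
    return np.round(c,1),np.round(s,1),round((a+90)%180-90,1)
def proj(f,X):
    p=f["R"]@np.asarray(X)+f["t"]; s=p[:2]/p[2]; s=s*(1+f["k1"]*(s@s)); return s*f["intrinsics"][0,0]+f["intrinsics"][:2,2]
E
python3 - <<'E'
from h import *
T={"tile_large":(.552,-.395),"tile_small":(.53,.39),"tile_level":(.47,-.09),"tile_block":(.666,-.144)}
for cam in("top","scene"):
    f=dict(np.load(cam+".npz"))
    g=f["img"].max(2)
    uu,vv=np.meshgrid(range(640),range(480)); uv=np.c_[uu.ravel(),vv.ravel()]
    P6=onplane(f,uv,.006).reshape(480,640,3)
    for n,c in T.items():
        m=(np.hypot(P6[...,0]-c[0],P6[...,1]-c[1])<.085)&(g<60)
        k,l,st,ce=cv2.connectedComponentsWithStats(m.astype(np.uint8))
        i=1+np.argmax(st[1:,4]); P=P6[l==i]
        print(cam,n,rect(P),"cen",(P[:,:2].mean(0)*1000).round(1))
    W=np.full((480,640,3),9.); z=f["z_map"]; ok=z>0
    W[ok]=cloud(f,ok)
    for n,c,lo,hi in [("saw_large",(.367,-.284),.03,.1),("saw_small",(.468,.108),.03,.1),("saw_largeshank",(.367,-.284),.055,.1),("saw_smallshank",(.468,.108),.055,.1),("level",(.646,.16),.03,.06),("sanding_block",(.369,.286),.022,.05),("screw_cup",(.547,-.002),.03,.06)]:
        m=(np.hypot(W[...,0]-c[0],W[...,1]-c[1])<.09)&(W[...,2]>lo)&(W[...,2]<hi)
        P=W[m]
        if len(P)>5: print(cam,n,len(P),rect(P),"cen",(P[:,:2].mean(0)*1000).round(1),"z",np.percentile(P[:,2],[5,50,95]).round(3))
    im=f["img"]
    if cam=="top": save(np.hstack([cv2.resize(im[240:340,180:280],(390,390)),cv2.resize(im[240:340,380:480],(390,390))]),"crop1.png")
s=env.state(); w=s["ee_rot"]; print(Rn.from_quat(np.r_[w[1:],w[0]]).as_matrix().round(3))
E
```

```text
top tile_large (array([ 550.3, -394.9]), array([58.6, 58.5]), -1.3) cen [ 549.9 -395.3]
top tile_small (array([530.9, 389.9]), array([34.3, 31.8]), 88.7) cen [531.  390.4]
top tile_level (array([470.3, -88.9]), array([147.7,  24.2]), 19.0) cen [470.2 -88.9]
top tile_block (array([ 665.1, -146.4]), array([98.5, 44.6]), -7.1) cen [ 665.2 -146.4]
top saw_large 490 (array([ 367.7, -284.2]), array([62. , 61.8]), 89.3) cen [ 367.4 -283.6] z [0.035 0.04  0.057]
top saw_small 167 (array([467.8, 112.9]), array([36.3, 34.7]), 43.6) cen [467.5 112.6] z [0.034 0.041 0.085]
top saw_largeshank 26 (array([ 367.7, -284.1]), array([10.4, 10.1]), 89.6) cen [ 367.1 -283.5] z [0.061 0.085 0.093]
top saw_smallshank 19 (array([468.1, 113.2]), array([9.5, 8.9]), 43.5) cen [467.4 113. ] z [0.069 0.084 0.094]
top level 593 (array([643.3, 161.7]), array([150.4,  26.8]), 9.5) cen [643.5 161.6] z [0.035 0.041 0.048]
top sanding_block 702 (array([368.8, 286.6]), array([100.2,  47.5]), 24.3) cen [368.7 285.3] z [0.027 0.033 0.039]
top screw_cup 257 (array([547.4,   0.7]), array([55.5, 55.3]), -45.1) cen [547.9   
[... 555 characters left out ...]
  36.2]), -6.2) cen [471.3 116.5] z [0.034 0.043 0.088]
scene saw_largeshank 55 (array([ 368.4, -284.8]), array([13.9, 10.7]), 46.4) cen [ 369.3 -283.2] z [0.057 0.076 0.089]
scene saw_smallshank 68 (array([468.8, 113.6]), array([11. , 10.5]), 24.8) cen [470.1 114.8] z [0.057 0.077 0.09 ]
scene level 1103 (array([643.7, 162.3]), array([151.9,  27.8]), 9.4) cen [647.6 164.7] z [0.034 0.042 0.045]
scene sanding_block 1008 (array([368.7, 286.7]), array([103.3,  47.3]), 24.0) cen [373.5 288.8] z [0.029 0.034 0.037]
scene screw_cup 501 (array([546.8,   0.8]), array([57.9, 55.7]), 10.6) cen [545.8  -0.6] z [0.031 0.036 0.046]
[[ 0.358 -0.     0.934]
 [-0.934 -0.     0.358]
 [-0.    -1.    -0.   ]]
```

View pics/crop1.png

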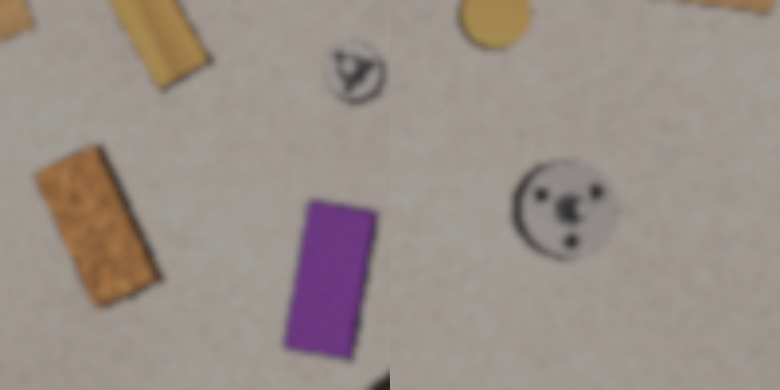

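```bash
cat >> h.py <<'E'
def need(x,y,z,yaw=None):
    s=env.state(); w=s["ee_rot"]; R=Rn.from_quat(np.r_[w[1:],w[0]]); M=R.as_matrix()
    cy=np.degrees(np.arctan2(M[1,2],M[0,2]))
    if yaw is None: yaw=cy
    a=np.radians(yaw); zz=np.array([np.cos(a),np.sin(a),0]); yy=np.array([0,0,-1.]); T=np.c_[np.cross(yy,zz),yy,zz]
    dr=(R.inv()*Rn.from_matrix(T)).as_rotvec()
    dp=M.T@(np.array([x,y,z])-s["ee_pos"]*1000)
    print("t",round(float(s["time"]),2),"tcp",(s["ee_pos"]*1000).round(1),"yaw",cy.round(1),"dp",dp.round(1),"n",round(float(np.linalg.norm(dp)),1),"dr",dr.round(3),"w",round(s["gripper_width"]*1000,1),"F",s["contact_force"].round(1))
E
python3 -c "
from h import *
need(367.7,-284.3,200,21)"
```

```text
t 1.0 tcp [ 205.7 -537.   231.3] yaw 21.0 dp [-178.    31.3  241.7] n 301.8 dr [ 0.    -0.001 -0.   ] w 85.6 F [-0.2  0.5 -0.2]
```

```bash
python3 -m crank '{"claw":[-1,-1,-1,-1,-1],"dp":[[-22,4,30],[-22,4,30],[-22,4,30],[-22,4,30],[-22,4,30]],"dr":[[0,0,0],[0,0,0],[0,0,0],[0,0,0],[0,0,0]]}' 40; python3 -c "
from h import *
need(367.7,-284.3,200,21)"
```

```text
time: 1.42
ee_pos: [0.3059, -0.3822, 0.211]
ee_rot: [-0.578, 0.582, -0.403, 0.405]
contact_force: [0.8, -1.0, -0.3]
gripper_width: 0.0853
t 1.42 tcp [ 305.9 -382.2  211. ] yaw 20.3 dp [-70.4  10.4  92. ] n 116.3 dr [ 0.002 -0.012  0.006] w 85.3 F [ 0.8 -1.  -0.3]
```

```bash
python3 -m crank '{"claw":[-1,-1,-1,-1,-1],"dp":[[-22,4,30],[-22,4,30],[-20,4,26],[-6,2,8],[0,0,0]],"dr":[[0,0,0],[0,0,0],[0,0,0],[0,0,0],[0,0,0]]}'; python3 -c "
from h import *
need(367.7,-284.3,53,21)"
```

```text
time: 1.83
ee_pos: [0.3743, -0.2728, 0.1953]
ee_rot: [-0.581, 0.582, -0.401, 0.404]
contact_force: [0.0, -0.3, -0.3]
gripper_width: 0.0856
t 1.83 tcp [ 374.3 -272.8  195.3] yaw 20.6 dp [  7.7 142.4 -10.2] n 143.0 dr [ 0.    -0.006  0.005] w 85.6 F [ 0.  -0.3 -0.3]
```

```bash
python3 -m crank '{"claw":[-1,-1,-1,-1,-1],"dp":[[4,25,-5],[3,25,-4],[0,15,-1],[0,4,0],[0,0,0]],"dr":[[0,0,0],[0,0,0],[0,0,0],[0,0,0],[0,0,0]]}'
python3 - <<'E'
from h import *
need(367.7,-284.3,53,21)
f=env.grab_frame("wrist"); save(f["img"],"w1.png"); print(f["tool_from_camera"].round(3))
s=env.state()
z=f["z_map"]; v,u=np.nonzero(z>0); p=rays(f,np.c_[u,v])*z[v,u][:,None]
A=f["tool_from_camera"]; q=p@A[:3,:3].T+A[:3,3]
w=s["ee_rot"]; W=Rn.from_quat(np.r_[w[1:],w[0]]).apply(q)+s["ee_pos"]
m=(np.hypot(W[:,0]-.3677,W[:,1]+.2843)<.03)&(W[:,2]>.055)&(W[:,2]<.1)
if m.sum()>5: print(m.sum(),rect(W[m]),W[m][:,2].max(), q[m].mean(0))
m=(np.hypot(W[:,0]-.3677,W[:,1]+.2843)<.05)&(W[:,2]>.035)&(W[:,2]<.045)
if m.sum()>5: print(m.sum(),rect(W[m]))
E
```

```text
time: 2.25
ee_pos: [0.3682, -0.2872, 0.127]
ee_rot: [-0.58, 0.584, -0.398, 0.405]
contact_force: [0.3, 0.4, 0.2]
gripper_width: 0.0855
t 2.25 tcp [ 368.2 -287.2  127. ] yaw 20.7 dp [-3.7 74.   0.5] n 74.1 dr [-0.001 -0.004  0.012] w 85.5 F [0.3 0.4 0.2]
[[ 1.    -0.     0.001 -0.   ]
 [-0.001 -0.257  0.966 -0.142]
 [-0.    -0.966 -0.257  0.067]
 [ 0.     0.     0.     1.   ]]
666 (array([ 370. , -284.5]), array([10.7, 10.6]), 16.2) 0.08933286319366186 [-0.00255932  0.04732398  0.00436403]
6695 (array([ 369.8, -284.7]), array([63.2, 63. ]), 36.0)
```

View pics/w1.png

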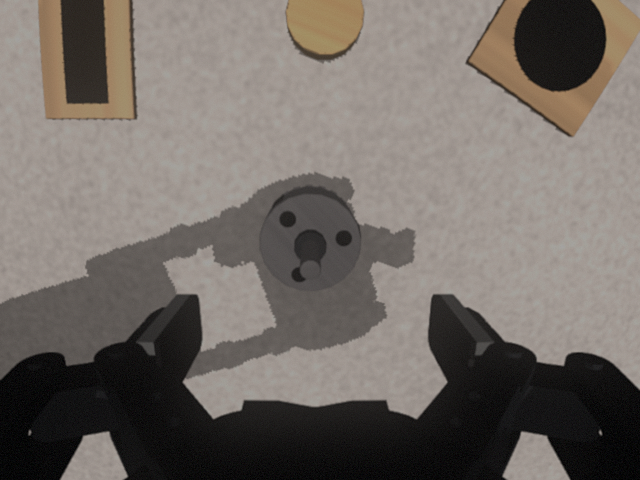

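```bash
python3 -m crank '{"claw":[-1,-1,-1,-1,-1],"dp":[[-2,25,1],[-1,25,0],[0,18,0],[0,5,0],[0,0,0]],"dr":[[0,0,0.01],[0,0,0],[0,0,0],[0,0,0],[0,0,0]]}'; python3 -c "
from h import *
need(369,-284.4,53,21)"
```

```text
time: 2.72
ee_pos: [0.3722, -0.292, 0.0601]
ee_rot: [-0.579, 0.583, -0.396, 0.408]
contact_force: [-0.4, -0.0, 0.0]
gripper_width: 0.0854
t 2.72 tcp [ 372.2 -292.    60.1] yaw 20.6 dp [-8.3  6.9 -0.3] n 10.8 dr [-0.005 -0.006  0.017] w 85.4 F [-0.4 -0.   0. ]
```

```bash
python3 -m crank '{"claw":[-1,-1,-1,-1,-1],"dp":[[-5,4,0],[-3,3,0],[-1,1,0],[0,0,0],[0,0,0]],"dr":[[-0.005,-0.006,0.017],[0,0,0],[0,0,0],[0,0,0],[0,0,0]]}'; python3 -c "
from h import *
need(369,-284.4,53,21)"
```

```text
time: 3.13
ee_pos: [0.3712, -0.2863, 0.0567]
ee_rot: [-0.582, 0.584, -0.398, 0.403]
contact_force: [-0.1, 0.3, -0.7]
gripper_width: 0.0854
t 3.13 tcp [ 371.2 -286.3   56.7] yaw 21.0 dp [-2.6  3.7 -1.4] n 4.7 dr [-0.002  0.     0.007] w 85.4 F [-0.1  0.3 -0.7]
```

```bash
python3 -m crank '{"claw":[-1,-1,-1,-1,-1],"dp":[[-2,3,-1],[-1,2,-1],[-0.5,1,0],[0,0,0],[0,0,0]],"dr":[[0,0,0.007],[0,0,0],[0,0,0],[0,0,0],[0,0,0]]}';python3 -c "
from h import *
need(369,-284.4,53,21)"; python3 -m crank '{"claw":[0,0.5,1,1,1],"dp":[[0,0,0],[0,0,0],[0,0,0],[0,0,0],[0,0,0]],"dr":[[0,0,0],[0,0,0],[0,0,0],[0,0,0],[0,0,0]]}' 40; python3 -c "
from h import *
need(369,-284.4,53,21)"
```

```text
time: 3.55
ee_pos: [0.3684, -0.2841, 0.0513]
ee_rot: [0.583, -0.582, 0.4, -0.401]
contact_force: [0.2, 0.3, -0.5]
gripper_width: 0.0857
t 3.55 tcp [ 368.4 -284.1   51.3] yaw 21.0 dp [ 0.5 -1.7  0.5] n 1.8 dr [-0.003  0.     0.001] w 85.7 F [ 0.2  0.3 -0.5]
time: 3.97
ee_pos: [0.3683, -0.2842, 0.0513]
ee_rot: [0.583, -0.582, 0.4, -0.401]
contact_force: [-0.2, -0.3, 0.1]
gripper_width: 0.0259
t 3.97 tcp [ 368.3 -284.2   51.3] yaw 21.0 dp [ 0.5 -1.7  0.5] n 1.9 dr [-0.003  0.     0.001] w 25.9 F [-0.2 -0.3  0.1]
```

```bash
python3 -m crank '{"claw":[1,1,1,1,1],"dp":[[0,0,0],[0,0,0],[0,0,0],[0,0,0],[0,0,0]],"dr":[[0,0,0],[0,0,0],[0,0,0],[0,0,0],[0,0,0]]}' 40; python3 -c "
from h import *
need(369,-284.4,53,21)"
```

```text
time: 4.38
ee_pos: [0.3684, -0.2842, 0.0512]
ee_rot: [0.583, -0.582, 0.4, -0.401]
contact_force: [0.1, -0.1, -0.1]
gripper_width: 0.01
t 4.38 tcp [ 368.4 -284.2   51.2] yaw 21.0 dp [ 0.4 -1.8  0.5] n 1.9 dr [-0.003  0.     0.001] w 10.0 F [ 0.1 -0.1 -0.1]
```

```bash
python3 -m crank '{"claw":[1,1,1,1,1],"dp":[[0,-10,0],[0,-25,0],[0,-30,0],[0,-25,0],[0,-5,0]],"dr":[[0,0,0],[0,0,0],[0,0,0],[0,0,0],[0,0,0]]}' 40; python3 -c "
from h import *
need(550.5,-396,125,21)"
```

```text
time: 4.8
ee_pos: [0.3649, -0.2801, 0.1469]
ee_rot: [0.585, -0.581, 0.404, -0.397]
contact_force: [0.6, -0.7, -2.4]
gripper_width: 0.0097
t 4.8 tcp [ 364.9 -280.1  146.9] yaw 21.0 dp [175.   19.8 131.7] n 219.9 dr [ 0.001  0.    -0.012] w 9.7 F [ 0.6 -0.7 -2.4]
```

```bash
python3 -m crank '{"claw":[1,1,1,1,1],"dp":[[28,3,21],[31,3,23],[31,3,23],[31,3,23],[31,3,23]],"dr":[[0,0,-0.01],[0,0,0],[0,0,0],[0,0,0],[0,0,0]]}'; python3 -c "
from h import *
need(550.5,-396,125,21)"
```

```text
time: 5.22
ee_pos: [0.5244, -0.3791, 0.1282]
ee_rot: [-0.582, 0.583, -0.404, 0.398]
contact_force: [0.3, -0.3, -2.4]
gripper_width: 0.0097
t 5.22 tcp [ 524.4 -379.1  128.2] yaw 20.9 dp [25.2  3.  18.3] n 31.3 dr [ 0.005 -0.001 -0.006] w 9.7 F [ 0.3 -0.3 -2.4]
```

```bash
python3 -m crank '{"claw":[1,1,1,1,1],"dp":[[12,1,9],[6,1,4],[2,0,2],[0,0,0],[0,0,0]],"dr":[[0.005,0,-0.006],[0,0,0],[0,0,0],[0,0,0],[0,0,0]]}'
python3 - <<'E'
from h import *
need(550.5,-396,125,21)
f=env.grab_frame("top"); save(f["img"][150:350,300:560],"t2.png")
W=np.full((480,640,3),9.); ok=f["z_map"]>0; W[ok]=cloud(f,ok)
s=env.state()["ee_pos"]
m=(np.hypot(W[...,0]-s[0],W[...,1]-s[1])<.05)&(W[...,2]>.07)&(W[...,2]<.12); print(m.sum(), rect(W[m]) if m.sum()>5 else '')
E
```

```text
time: 5.63
ee_pos: [0.5489, -0.3932, 0.1162]
ee_rot: [0.584, -0.582, 0.403, -0.398]
contact_force: [-0.1, -0.3, -2.5]
gripper_width: 0.0099
t 5.63 tcp [ 548.9 -393.2  116.2] yaw 21.0 dp [ 3.1 -8.8  0.5] n 9.4 dr [ 0.002 -0.    -0.008] w 9.9 F [-0.1 -0.3 -2.5]
29 (array([ 544.3, -388.6]), array([62.6, 18.6]), 45.0)
```

```bash
python3 -m crank '{"claw":[1,1,1,1,1],"dp":[[2,14,0],[1,16,0],[0,10,0],[0,4,0],[0,0,0]],"dr":[[0,0,-0.008],[0,0,0],[0,0,0],[0,0,0],[0,0,0]]}'; python3 -c "
from h import *
need(550.5,-396,57.7,21)"
```

```text
time: 6.1
ee_pos: [0.5475, -0.3945, 0.0726]
ee_rot: [-0.582, 0.583, -0.401, 0.4]
contact_force: [-0.5, 0.3, -3.1]
gripper_width: 0.0099
t 6.1 tcp [ 547.5 -394.5   72.6] yaw 21.0 dp [ 2.5 14.9  2.3] n 15.2 dr [ 0.002 -0.001  0.   ] w 9.9 F [-0.5  0.3 -3.1]
```

```bash
python3 -m crank '{"claw":[1,1,1,1,1],"dp":[[2,5,2],[1,4,1],[0,3,0],[0,1,0],[0,0,0]],"dr":[[0,0,0],[0,0,0],[0,0,0],[0,0,0],[0,0,0]]}'; python3 -c "
from h import *
need(550.5,-396,57.7,21)"
```

```text
time: 6.52
ee_pos: [0.5523, -0.397, 0.0608]
ee_rot: [-0.582, 0.583, -0.4, 0.401]
contact_force: [0.4, 0.7, -2.4]
gripper_width: 0.0096
t 6.52 tcp [ 552.3 -397.    60.8] yaw 21.0 dp [-1.5  3.1 -1.3] n 3.7 dr [ 0.001 -0.001  0.003] w 9.6 F [ 0.4  0.7 -2.4]
```

```bash
python3 -m crank '{"claw":[1,1,1,1,1],"dp":[[-1,1,-1],[0,1,0],[0,1,0],[0,0.5,0],[0,0,0]],"dr":[[0,0,0],[0,0,0],[0,0,0],[0,0,0],[0,0,0]]}'; python3 -c "
from h import *
need(550.5,-396,57.7,21)"
```

```text
time: 6.93
ee_pos: [0.5514, -0.3969, 0.058]
ee_rot: [-0.582, 0.584, -0.4, 0.402]
contact_force: [-0.3, 0.1, -2.4]
gripper_width: 0.01
t 6.93 tcp [ 551.4 -396.9   58. ] yaw 21.0 dp [-1.1  0.3 -0.5] n 1.3 dr [ 0.    -0.001  0.004] w 10.0 F [-0.3  0.1 -2.4]
```

```bash
python3 -m crank '{"claw":[1,1,1,1,1],"dp":[[-0.5,1,0],[0,1,0],[0,0.5,0],[0,0,0],[0,0,0]],"dr":[[0,0,0.004],[0,0,0],[0,0,0],[0,0,0],[0,0,0]]}'; python3 -c "
from h import *
need(550.5,-396,57.7,21)"
```

```text
time: 7.35
ee_pos: [0.5516, -0.3969, 0.0573]
ee_rot: [-0.582, 0.583, -0.4, 0.401]
contact_force: [-1.3, -0.1, -1.0]
gripper_width: 0.0103
t 7.35 tcp [ 551.6 -396.9   57.3] yaw 21.0 dp [-1.2 -0.4 -0.7] n 1.5 dr [ 0.    -0.001  0.001] w 10.3 F [-1.3 -0.1 -1. ]
```

```bash
python3 -m crank '{"claw":[0.5,0,-0.5,-1,-1],"dp":[[0,0,0],[0,0,0],[0,0,0],[0,0,0],[0,0,0]],"dr":[[0,0,0],[0,0,0],[0,0,0],[0,0,0],[0,0,0]]}'; python3 -c "
from h import *
need(468.6,113.2,180,21)"; python3 -m crank '{"claw":[-1,-1,-1,-1,-1],"dp":[[0,-5,0],[0,-25,0],[0,-35,0],[0,-30,0],[0,-20,0]],"dr":[[0,0,0],[0,0,0],[0,0,0],[0,0,0],[0,0,0]]}'; python3 -c "
from h import *
need(468.6,113.2,170,21)"
```

```text
time: 7.77
ee_pos: [0.5529, -0.3981, 0.0586]
ee_rot: [-0.582, 0.583, -0.399, 0.403]
contact_force: [0.5, 0.2, 0.6]
gripper_width: 0.069
t 7.77 tcp [ 552.9 -398.1   58.6] yaw 21.0 dp [-507.  -123.9  104.4] n 532.2 dr [-0.002 -0.001  0.005] w 69.0 F [0.5 0.2 0.6]
time: 8.18
ee_pos: [0.5492, -0.3944, 0.1709]
ee_rot: [0.583, -0.582, 0.404, -0.398]
contact_force: [0.9, -1.0, 0.5]
gripper_width: 0.0853
t 8.18 tcp [ 549.2 -394.4  170.9] yaw 20.9 dp [-502.8    4.6  106.2] n 514.0 dr [ 0.004 -0.001 -0.008] w 85.3 F [ 0.9 -1.   0.5]
```

```bash
python3 -m crank '{"claw":[-1,-1,-1,-1,-1],"dp":[[-38,0,8],[-40,0,8],[-40,0,8],[-40,0,8],[-40,0,8]],"dr":[[0,0,0],[0,0,0],[0,0,0],[0,0,0],[0,0,0]]}'; python3 -m crank '{"claw":[-1,-1,-1,-1,-1],"dp":[[-40,0,8],[-40,0,8],[-40,0,8],[-40,0,8],[-40,0,8]],"dr":[[0,0,0],[0,0,0],[0,0,0],[0,0,0],[0,0,0]]}';python3 -c "
from h import *
need(468.6,113.2,160,21)"
```

```text
time: 8.6
ee_pos: [0.5196, -0.2013, 0.1826]
ee_rot: [-0.579, 0.581, -0.398, 0.41]
contact_force: [1.7, 1.2, 0.3]
gripper_width: 0.0855
time: 9.02
ee_pos: [0.4862, 0.0048, 0.1831]
ee_rot: [-0.579, 0.58, -0.396, 0.413]
contact_force: [1.1, -0.2, 0.0]
gripper_width: 0.0855
t 9.02 tcp [486.2   4.8 183.1] yaw 20.2 dp [-108.2   21.2   20.6] n 112.2 dr [-0.013 -0.015  0.02 ] w 85.5 F [ 1.1 -0.2  0. ]
```

```bash
python3 -m crank '{"claw":[-1,-1,-1,-1,-1],"dp":[[-36,6,8],[-36,6,8],[-20,6,4],[-6,2,1],[0,0,0]],"dr":[[-0.013,-0.015,0.02],[0,0,0],[0,0,0],[0,0,0],[0,0,0]]}';python3 - <<'E'
from h import *
need(468.6,113.2,53,21)
f=env.grab_frame("wrist"); save(f["img"],"w2.png")
s=env.state()
z=f["z_map"]; v,u=np.nonzero(z>0); p=rays(f,np.c_[u,v])*z[v,u][:,None]
A=f["tool_from_camera"]; q=p@A[:3,:3].T+A[:3,3]
w=s["ee_rot"]; W=Rn.from_quat(np.r_[w[1:],w[0]]).apply(q)+s["ee_pos"]
for lo,hi in((.055,.1),(.035,.045)):
  m=(np.hypot(W[:,0]-.4686,W[:,1]-.1132)<.03)&(W[:,2]>lo)&(W[:,2]<hi)
  if m.sum()>5: print(m.sum(),rect(W[m]))
E
```

```text
time: 9.43
ee_pos: [0.4686, 0.1153, 0.1655]
ee_rot: [0.586, -0.583, 0.397, -0.399]
contact_force: [0.8, -0.1, -0.0]
gripper_width: 0.0854
t 9.43 tcp [468.6 115.3 165.5] yaw 21.6 dp [  2.  112.4  -1.4] n 112.5 dr [-0.005  0.01  -0.   ] w 85.4 F [ 0.8 -0.1 -0. ]
439 (array([471.3, 113.6]), array([10.8, 10.4]), -75.8)
1316 (array([471.6, 114. ]), array([37.3, 35.9]), -63.1)
```

View pics/w2.png

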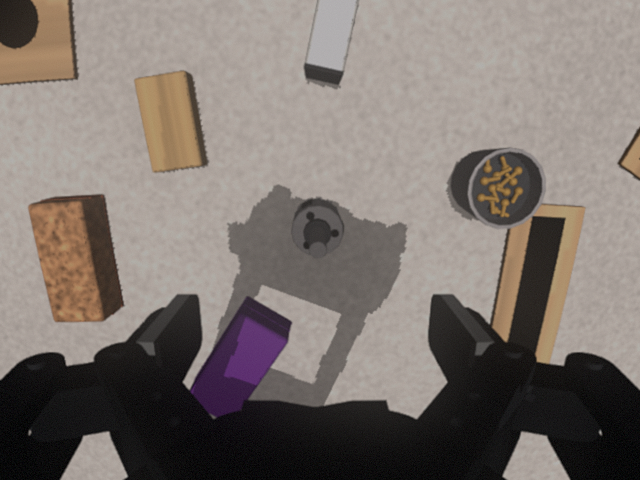

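```bash
python3 -m crank '{"claw":[-1,-1,-1,-1,-1],"dp":[[1,22,0],[0,25,0],[0,22,0],[0,8,0],[0,2,0]],"dr":[[-0.005,0.01,0],[0,0,0],[0,0,0],[0,0,0],[0,0,0]]}';python3 -c "
from h import *
need(470,113.5,52,21)"
```

```text
time: 9.9
ee_pos: [0.4761, 0.1072, 0.0895]
ee_rot: [0.583, -0.58, 0.398, -0.407]
contact_force: [-0.9, 0.3, 1.1]
gripper_width: 0.085
t 9.9 tcp [476.1 107.2  89.5] yaw 20.6 dp [-8.4 37.4 -3.9] n 38.5 dr [-0.011 -0.007  0.007] w 85.0 F [-0.9  0.3  1.1]
```

```bash
python3 -m crank '{"claw":[-1,-1,-1,-1,-1],"dp":[[-6,5,-3],[-4,8,-2],[-1,8,-1],[0,8,0],[0,2,0]],"dr":[[-0.011,-0.007,0.007],[0,0,0],[0,0,0],[0,0,0],[0,0,0]]}';python3 -c "
from h import *
need(470,113.5,52,21)"
```

```text
time: 10.32
ee_pos: [0.4692, 0.1139, 0.0596]
ee_rot: [0.583, -0.581, 0.4, -0.403]
contact_force: [-0.8, -0.5, -0.1]
gripper_width: 0.0853
t 10.32 tcp [469.2 113.9  59.6] yaw 20.8 dp [0.6 7.6 0.6] n 7.6 dr [-0.004 -0.003  0.002] w 85.3 F [-0.8 -0.5 -0.1]
```

```bash
python3 -m crank '{"claw":[-1,-1,-1,-1,0],"dp":[[0.5,4,0.5],[0,3,0],[0,1,0],[0,0,0],[0,0,0]],"dr":[[-0.004,-0.003,0.002],[0,0,0],[0,0,0],[0,0,0],[0,0,0]]}';python3 -c "
from h import *
need(470,113.5,52,21)"; python3 -m crank '{"claw":[1,1,1,1,1],"dp":[[0,0,0],[0,0,0],[0,0,0],[0,0,0],[0,0,0]],"dr":[[0,0,0],[0,0,0],[0,0,0],[0,0,0],[0,0,0]]}';  python3 -m crank '{"claw":[1,1,1,1,1],"dp":[[0,0,0],[0,0,0],[0,0,0],[0,0,0],[0,0,0]],"dr":[[0,0,0],[0,0,0],[0,0,0],[0,0,0],[0,0,0]]}'; python3 -c "
from h import *
need(470,113.5,52,21)"
```

```text
time: 10.73
ee_pos: [0.4704, 0.1138, 0.0507]
ee_rot: [0.583, -0.583, 0.4, -0.4]
contact_force: [-0.4, 0.1, 0.7]
gripper_width: 0.0759
t 10.73 tcp [470.4 113.8  50.7] yaw 21.1 dp [ 0.1 -1.3 -0.4] n 1.3 dr [-0.     0.001  0.   ] w 75.9 F [-0.4  0.1  0.7]
time: 11.15
ee_pos: [0.4712, 0.1138, 0.0517]
ee_rot: [0.583, -0.583, 0.399, -0.401]
contact_force: [-0.3, 0.5, -1.1]
gripper_width: 0.0119
time: 11.57
ee_pos: [0.4712, 0.1138, 0.0517]
ee_rot: [0.583, -0.583, 0.399, -0.401]
contact_force: [-0.1, 0.0, 0.1]
gripper_width: 0.0097
t 11.57 tcp [471.2 113.8  51.7] yaw 21.1 dp [-0.2 -0.3 -1.2] n 1.3 dr [-0.002  0.001  0.001] w 9.7 F [-0.1  0.   0.1]
```

```bash
python3 -m crank '{"claw":[1,1,1,1,1],"dp":[[0,-10,0],[0,-25,0],[0,-30,0],[0,-25,0],[0,-5,0]],"dr":[[0,0,0],[0,0,0],[0,0,0],[0,0,0],[0,0,0]]}'; python3 -c "
from h import *
need(531.2,390,125,21)"
```

```text
time: 11.98
ee_pos: [0.4673, 0.1138, 0.1487]
ee_rot: [-0.581, 0.584, -0.402, 0.398]
contact_force: [0.9, -1.4, -1.8]
gripper_width: 0.0098
t 11.98 tcp [467.3 113.8 148.7] yaw 21.1 dp [-234.7   23.3  159.1] n 284.5 dr [ 0.007  0.001 -0.003] w 9.8 F [ 0.9 -1.4 -1.8]
```

```bash
python3 -m crank '{"claw":[1,1,1,1,1],"dp":[[-30,2,20],[-33,2,22],[-33,3,22],[-33,3,22],[-33,3,22]],"dr":[[0.007,0,0],[0,0,0],[0,0,0],[0,0,0],[0,0,0]]}'; python3 -c "
from h import *
need(531.2,390,125,21)"
```

```text
time: 12.4
ee_pos: [0.5142, 0.3037, 0.1386]
ee_rot: [0.582, -0.579, 0.402, -0.406]
contact_force: [0.7, -1.1, -0.8]
gripper_width: 0.01
t 12.4 tcp [514.2 303.7 138.6] yaw 20.4 dp [-75.   13.7  45.9] n 89.0 dr [-0.007 -0.011  0.003] w 10.0 F [ 0.7 -1.1 -0.8]
```

```bash
python3 -m crank '{"claw":[1,1,1,1,1],"dp":[[-30,5,18],[-25,4,16],[-10,2,6],[-3,1,2],[0,0,0]],"dr":[[-0.007,-0.011,0.003],[0,0,0],[0,0,0],[0,0,0],[0,0,0]]}'; python3 -c "
from h import *
need(531.2,390,57.7,21)"
```

```text
time: 12.82
ee_pos: [0.5267, 0.3931, 0.12]
ee_rot: [-0.583, 0.586, -0.4, 0.397]
contact_force: [0.0, -0.6, -1.3]
gripper_width: 0.0097
t 12.82 tcp [526.7 393.1 120. ] yaw 21.5 dp [ 4.7 62.3  3.4] n 62.6 dr [ 0.005  0.008 -0.002] w 9.7 F [ 0.  -0.6 -1.3]
```

```bash
python3 -m crank '{"claw":[1,1,1,1,1],"dp":[[3,14,2],[1,16,1],[0,10,0],[0,4,0],[0,0,0]],"dr":[[0.005,0.008,-0.002],[0,0,0],[0,0,0],[0,0,0],[0,0,0]]}'; python3 -c "
from h import *
need(531.2,390,57.7,21)"
```

```text
time: 13.23
ee_pos: [0.5303, 0.3857, 0.0736]
ee_rot: [-0.581, 0.583, -0.401, 0.401]
contact_force: [0.5, 0.9, -1.1]
gripper_width: 0.0096
t 13.23 tcp [530.3 385.7  73.6] yaw 20.8 dp [-3.7 15.9  2.4] n 16.5 dr [ 0.003 -0.003  0.002] w 9.6 F [ 0.5  0.9 -1.1]
```

```bash
python3 -m crank '{"claw":[1,1,1,1,1],"dp":[[-2,5,1],[-1,4,1],[0,3,0],[0,1,0],[0,0,0]],"dr":[[0.003,-0.003,0.002],[0,0,0],[0,0,0],[0,0,0],[0,0,0]]}'; python3 -c "
from h import *
need(531.2,390,57.7,21)"
```

```text
time: 13.65
ee_pos: [0.5324, 0.3887, 0.0616]
ee_rot: [0.583, -0.582, 0.4, -0.401]
contact_force: [-0.5, -0.3, -1.1]
gripper_width: 0.0099
t 13.65 tcp [532.4 388.7  61.6] yaw 20.9 dp [-1.6  3.9 -0.6] n 4.2 dr [-0.003 -0.001 -0.001] w 9.9 F [-0.5 -0.3 -1.1]
```

```bash
python3 -m crank '{"claw":[1,1,1,1,1],"dp":[[-1,1.5,-0.5],[-0.5,1,0],[0,1,0],[0,0.5,0],[0,0,0]],"dr":[[0,0,0],[0,0,0],[0,0,0],[0,0,0],[0,0,0]]}'; python3 -c "
from h import *
need(531.2,390,57.7,21)"
```

```text
time: 14.07
ee_pos: [0.5319, 0.3908, 0.0584]
ee_rot: [0.584, -0.581, 0.4, -0.401]
contact_force: [0.1, 0.3, -0.7]
gripper_width: 0.0097
t 14.07 tcp [531.9 390.8  58.4] yaw 21.0 dp [ 0.5  0.7 -0.9] n 1.3 dr [-0.005 -0.001 -0.001] w 9.7 F [ 0.1  0.3 -0.7]
```

```bash
python3 -m crank '{"claw":[1,1,1,1,1],"dp":[[0,0.7,-0.5],[0,0.6,0],[0,0.3,0],[0,0,0],[0,0,0]],"dr":[[0,0,0],[0,0,0],[0,0,0],[0,0,0],[0,0,0]]}'; python3 -m crank '{"claw":[0.5,0,-0.5,-1,-1],"dp":[[0,0,0],[0,0,0],[0,0,0],[0,0,0],[0,0,0]],"dr":[[0,0,0],[0,0,0],[0,0,0],[0,0,0],[0,0,0]]}'; python3 -m crank '{"claw":[-1,-1,-1,-1,-1],"dp":[[0,-5,0],[0,-25,0],[0,-35,0],[0,-30,0],[0,-20,0]],"dr":[[0,0,0],[0,0,0],[0,0,0],[0,0,0],[0,0,0]]}'; python3 -c "
from h import *
need(644.5,162.3,150,9.4)"
```

```text
time: 14.48
ee_pos: [0.5318, 0.3908, 0.0578]
ee_rot: [0.585, -0.581, 0.4, -0.402]
contact_force: [0.2, 0.2, -0.1]
gripper_width: 0.0098
time: 14.9
ee_pos: [0.5325, 0.3911, 0.0583]
ee_rot: [0.585, -0.58, 0.399, -0.402]
contact_force: [-0.0, -0.3, -0.4]
gripper_width: 0.0688
time: 15.32
ee_pos: [0.5274, 0.3884, 0.1705]
ee_rot: [-0.58, 0.585, -0.402, 0.399]
contact_force: [0.8, 0.4, 0.7]
gripper_width: 0.0854
t 15.32 tcp [527.4 388.4 170.5] yaw 20.9 dp [253.1  20.4  28.7] n 255.5 dr [0.007 0.202 0.001] w 85.4 F [0.8 0.4 0.7]
```

```bash
python3 -m crank '{"claw":[-1,-1,-1,-1,-1],"dp":[[36,2,4],[38,2,8],[38,2,12],[38,2,12],[38,2,12]],"dr":[[0,0.1,0],[0,0.1,0],[0,0,0],[0,0,0],[0,0,0]]}'; python3 -c "
from h import *
need(644.5,162.3,150,9.4)"
```

```text
time: 15.73
ee_pos: [0.62, 0.22, 0.1741]
ee_rot: [0.545, -0.536, 0.454, -0.457]
contact_force: [0.1, 0.4, -1.1]
gripper_width: 0.0854
t 15.73 tcp [620.  220.  174.1] yaw 9.7 dp [61.2 24.  14. ] n 67.2 dr [-0.013  0.006 -0.005] w 85.4 F [ 0.1  0.4 -1.1]
```

```bash
python3 -m crank '{"claw":[-1,-1,-1,-1,-1],"dp":[[28,8,7],[20,10,6],[8,4,2],[2,2,0],[0,0,0]],"dr":[[-0.013,0.006,-0.005],[0,0,0],[0,0,0],[0,0,0],[0,0,0]]}'
cat >> h.py <<'E'
def wrist(name):
    s=env.state(); f=env.grab_frame("wrist"); save(f["img"],name)
    z=f["z_map"]; v,u=np.nonzero(z>0); p=rays(f,np.c_[u,v])*z[v,u][:,None]
    A=f["tool_from_camera"]; q=p@A[:3,:3].T+A[:3,3]
    w=s["ee_rot"]; return f,np.c_[u,v],Rn.from_quat(np.r_[w[1:],w[0]]).apply(q)+s["ee_pos"]
E
python3 - <<'E'
from h import *
need(644.5,162.3,12,9.4)
f,uv,W=wrist("w3.png")
m=(np.hypot(W[:,0]-.6445,W[:,1]-.1623)<.09)&(W[:,2]>.036)&(W[:,2]<.048)
print(m.sum(),rect(W[m]))
E
```

```text
time: 16.15
ee_pos: [0.6496, 0.1545, 0.1524]
ee_rot: [0.538, -0.536, 0.458, -0.462]
contact_force: [-1.0, 0.7, 0.7]
gripper_width: 0.0852
t 16.15 tcp [649.6 154.5 152.4] yaw 8.8 dp [ -8.8 140.3  -4.5] n 140.7 dr [-0.005 -0.01   0.002] w 85.2 F [-1.   0.7  0.7]
8091 (array([646.1, 163. ]), array([150.8,  26.8]), 9.4)
```

View pics/w3.png

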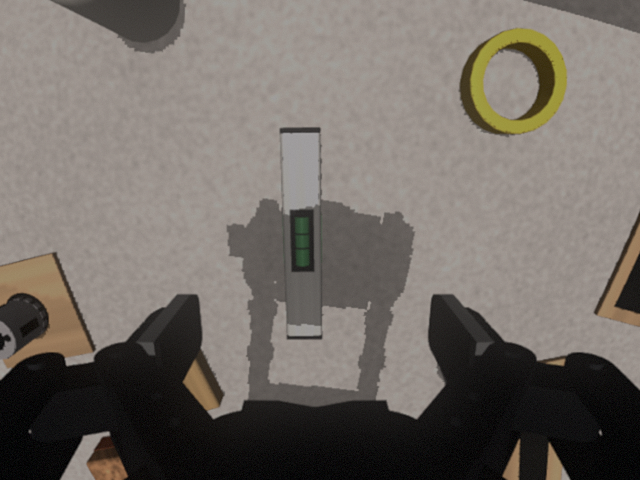

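```bash
python3 -m crank '{"claw":[-1,-1,-1,-1,-1],"dp":[[-5,25,-3],[-3,32,-1],[-1,25,0],[0,12,0],[0,3,0]],"dr":[[-0.005,-0.01,0.002],[0,0,0],[0,0,0],[0,0,0],[0,0,0]]}';python3 -c "
from h import *
need(645.3,162.7,12,9.4)"
```

```text
time: 16.62
ee_pos: [0.6458, 0.1726, 0.0596]
ee_rot: [0.545, -0.538, 0.452, -0.457]
contact_force: [0.3, -0.2, -1.2]
gripper_width: 0.0854
t 16.62 tcp [645.8 172.6  59.6] yaw 10.0 dp [ 9.7 47.6 -2.7] n 48.6 dr [-0.011  0.01  -0.001] w 85.4 F [ 0.3 -0.2 -1.2]
```

```bash
python3 -m crank '{"claw":[-1,-1,-1,-1,-1],"dp":[[6,6,-2],[4,10,-1],[1,10,0],[0,9,0],[0,3,0]],"dr":[[-0.011,0.01,-0.001],[0,0,0],[0,0,0],[0,0,0],[0,0,0]]}';python3 -c "
from h import *
need(645.3,162.7,12,9.4)"
```

```text
time: 17.03
ee_pos: [0.6471, 0.1625, 0.0234]
ee_rot: [0.541, -0.538, 0.455, -0.458]
contact_force: [0.1, 0.2, -1.2]
gripper_width: 0.0856
t 17.03 tcp [647.1 162.5  23.4] yaw 9.5 dp [-0.5 11.3 -1.8] n 11.5 dr [-0.006  0.002  0.001] w 85.6 F [ 0.1  0.2 -1.2]
```

```bash
python3 -m crank '{"claw":[-1,-1,-1,-1,-1],"dp":[[0,5,-1],[0,4,0],[0,2,0],[0,0,0],[0,0,0]],"dr":[[-0.006,0.002,0],[0,0,0],[0,0,0],[0,0,0],[0,0,0]]}';python3 -c "
from h import *
need(645.3,162.7,12,9.4)"; python3 -m crank '{"claw":[0,0.5,1,1,1],"dp":[[0,0,0],[0,0,0],[0,0,0],[0,0,0],[0,0,0]],"dr":[[0,0,0],[0,0,0],[0,0,0],[0,0,0],[0,0,0]]}' 50;  python3 -m crank '{"claw":[1,1,1,1,1],"dp":[[0,0,0],[0,0,0],[0,0,0],[0,0,0],[0,0,0]],"dr":[[0,0,0],[0,0,0],[0,0,0],[0,0,0],[0,0,0]]}'; python3 -c "
from h import *
need(645.3,162.7,12,9.4)"
```

```text
time: 17.45
ee_pos: [0.6467, 0.1619, 0.0112]
ee_rot: [-0.539, 0.539, -0.458, 0.458]
contact_force: [1.0, 0.7, 0.3]
gripper_width: 0.0852
t 17.45 tcp [646.7 161.9  11.2] yaw 9.3 dp [-1.1 -0.8 -1.2] n 1.8 dr [ 0.    -0.001  0.001] w 85.2 F [1.  0.7 0.3]
time: 17.87
ee_pos: [0.6477, 0.1621, 0.0127]
ee_rot: [0.539, -0.539, 0.457, -0.458]
contact_force: [0.7, -4.1, 13.6]
gripper_width: 0.0257
time: 18.28
ee_pos: [0.6478, 0.1622, 0.0128]
ee_rot: [0.54, -0.539, 0.457, -0.458]
contact_force: [1.0, -0.5, -0.2]
gripper_width: 0.0252
t 18.28 tcp [647.8 162.2  12.8] yaw 9.3 dp [-0.9  0.8 -2.4] n 2.7 dr [-0.003 -0.001  0.001] w 25.2 F [ 1.  -0.5 -0.2]
```

```bash
python3 -m crank '{"claw":[1,1,1,1,1],"dp":[[0,-10,0],[0,-30,0],[0,-38,0],[0,-38,0],[0,-20,0]],"dr":[[0,0,0],[0,0,0],[0,0,0],[0,0,0],[0,0,0]]}'; python3 -c "
from h import *
need(472,-88.6,150,19)"
```

```text
time: 18.7
ee_pos: [0.6395, 0.1615, 0.1439]
ee_rot: [-0.534, 0.544, -0.463, 0.452]
contact_force: [0.8, -0.0, -2.0]
gripper_width: 0.0255
t 18.7 tcp [639.5 161.5 143.9] yaw 9.3 dp [ 219.6   -2.1 -205.9] n 301.1 dr [ 0.021 -0.169 -0.003] w 25.5 F [ 0.8 -0.  -2. ]
```

```bash
python3 -m crank '{"claw":[1,1,1,1,1],"dp":[[26,-2,-26],[27,-2,-30],[24,0,-32],[24,0,-32],[24,0,-32]],"dr":[[0.01,-0.085,0],[0.01,-0.085,0],[0,0,0],[0,0,0],[0,0,0]]}'; python3 -c "
from h import *
need(472,-88.6,120,19)"
```

```text
time: 19.12
ee_pos: [0.5332, -0.0007, 0.1581]
ee_rot: [0.585, -0.575, 0.4, -0.409]
contact_force: [0.5, -1.6, -2.8]
gripper_width: 0.025
t 19.12 tcp [533.2  -0.7 158.1] yaw 20.2 dp [ 61.2  36.5 -88.6] n 113.7 dr [-0.02   0.021  0.002] w 25.0 F [ 0.5 -1.6 -2.8]
```

```bash
python3 -m crank '{"claw":[1,1,1,1,1],"dp":[[22,2,-31],[20,6,-30],[10,10,-14],[3,6,-4],[0,0,0]],"dr":[[-0.02,0.021,0.002],[0,0,0],[0,0,0],[0,0,0],[0,0,0]]}'; python3 -c "
from h import *
need(472,-88.6,45,19)"
```

```text
time: 19.53
ee_pos: [0.4691, -0.0869, 0.1347]
ee_rot: [-0.573, 0.575, -0.413, 0.413]
contact_force: [-0.1, -0.2, -2.5]
gripper_width: 0.0256
t 19.53 tcp [469.1 -86.9 134.7] yaw 18.6 dp [ 2.3 89.7  2.3] n 89.7 dr [ 0.002 -0.008  0.002] w 25.6 F [-0.1 -0.2 -2.5]
```

```bash
python3 -m crank '{"claw":[1,1,1,1,1],"dp":[[1,18,1],[1,24,1],[0,24,0],[0,14,0],[0,3,0]],"dr":[[0.002,-0.008,0.002],[0,0,0],[0,0,0],[0,0,0],[0,0,0]]}'; python3 -c "
from h import *
need(472,-88.6,19.3,19)"
```

```text
time: 19.95
ee_pos: [0.4775, -0.086, 0.0533]
ee_rot: [0.578, -0.575, 0.407, -0.413]
contact_force: [-0.3, -0.3, -3.2]
gripper_width: 0.025
t 19.95 tcp [477.5 -86.   53.3] yaw 19.2 dp [ 0.5 34.  -6.3] n 34.5 dr [-0.008  0.003  0.005] w 25.0 F [-0.3 -0.3 -3.2]
```

```bash
python3 -m crank '{"claw":[1,1,1,1,1],"dp":[[0,5,-4],[0,7,-2],[0,8,-1],[0,5,0],[0,2,0]],"dr":[[-0.008,0.003,0.005],[0,0,0],[0,0,0],[0,0,0],[0,0,0]]}'; python3 -c "
from h import *
need(472,-88.6,19.3,19)"
```

```text
time: 20.37
ee_pos: [0.4735, -0.087, 0.0267]
ee_rot: [0.577, -0.576, 0.409, -0.411]
contact_force: [-0.6, 0.1, -2.7]
gripper_width: 0.0252
t 20.37 tcp [473.5 -87.   26.7] yaw 19.2 dp [ 1.   7.4 -2. ] n 7.7 dr [-0.003  0.003  0.001] w 25.2 F [-0.6  0.1 -2.7]
```

```bash
python3 -m crank '{"claw":[1,1,1,1,1],"dp":[[0.5,3,-1],[0,2.5,0],[0,1.5,0],[0,0.5,0],[0,0,0]],"dr":[[-0.003,0.003,0.001],[0,0,0],[0,0,0],[0,0,0],[0,0,0]]}'; python3 -c "
from h import *
need(472,-88.6,19.3,19)"
```

```text
time: 20.78
ee_pos: [0.4736, -0.0884, 0.0192]
ee_rot: [-0.575, 0.575, -0.41, 0.411]
contact_force: [0.7, 0.6, -2.4]
gripper_width: 0.0253
t 20.78 tcp [473.6 -88.4  19.2] yaw 18.9 dp [-0.3 -0.1 -1.6] n 1.6 dr [-0.001 -0.001  0.001] w 25.3 F [ 0.7  0.6 -2.4]
```

```bash
python3 -m crank '{"claw":[1,1,1,1,1],"dp":[[0,0.6,-1],[0,0.6,-0.5],[0,0.3,0],[0,0,0],[0,0,0]],"dr":[[0,0,0],[0,0,0],[0,0,0],[0,0,0],[0,0,0]]}'; python3 -c "
from h import *
need(472,-88.6,19.3,19)"
```

```text
time: 21.2
ee_pos: [0.473, -0.0892, 0.0189]
ee_rot: [0.576, -0.575, 0.41, -0.412]
contact_force: [0.4, -0.7, -2.2]
gripper_width: 0.0251
t 21.2 tcp [473.  -89.2  18.9] yaw 18.9 dp [-0.9 -0.4 -0.7] n 1.2 dr [-0.002 -0.001  0.002] w 25.1 F [ 0.4 -0.7 -2.2]
```

```bash
python3 -m crank '{"claw":[1,1,1,1,1],"dp":[[0,0.8,-0.5],[0,0.8,0],[0,0.5,0],[0,0,0],[0,0,0]],"dr":[[0,0,0],[0,0,0],[0,0,0],[0,0,0],[0,0,0]]}'; python3 -c "
from h import *
need(472,-88.6,19.3,19)"
```

```text
time: 21.62
ee_pos: [0.4731, -0.0894, 0.0188]
ee_rot: [0.576, -0.575, 0.41, -0.412]
contact_force: [-0.3, 0.9, -0.2]
gripper_width: 0.0259
t 21.62 tcp [473.1 -89.4  18.8] yaw 18.9 dp [-1.1 -0.5 -0.8] n 1.4 dr [-0.003 -0.001  0.002] w 25.9 F [-0.3  0.9 -0.2]
```

Touched down; release, rise and check all three with the top camera.

```bash
python3 -m crank '{"claw":[0.5,0,-0.5,-1,-1],"dp":[[0,0,0],[0,0,0],[0,0,0],[0,0,0],[0,0,0]],"dr":[[0,0,0],[0,0,0],[0,0,0],[0,0,0],[0,0,0]]}'; python3 -m crank '{"claw":[-1,-1,-1,-1,-1],"dp":[[0,-5,0],[0,-25,0],[0,-38,0],[0,-38,0],[0,-25,0]],"dr":[[0,0,0],[0,0,0],[0,0,0],[0,0,0],[0,0,0]]}'; python3 -c "
from h import *
need(370,286.5,150,24.2)"
```

```text
time: 22.03
ee_pos: [0.4742, -0.0901, 0.0193]
ee_rot: [0.576, -0.575, 0.409, -0.413]
contact_force: [1.1, -1.2, 1.5]
gripper_width: 0.0722
time: 22.45
ee_pos: [0.4683, -0.0876, 0.1493]
ee_rot: [-0.575, 0.576, -0.414, 0.408]
contact_force: [0.8, -0.8, -0.1]
gripper_width: 0.085
t 22.45 tcp [468.3 -87.6 149.3] yaw 18.9 dp [-385.7    1.8   28.3] n 386.8 dr [ 0.007 -0.092 -0.007] w 85.0 F [ 0.8 -0.8 -0.1]
```

```bash
python3 -m crank '{"claw":[-1,-1,-1,-1,-1],"dp":[[-36,-1,3],[-39,-2,5],[-39,-2,6],[-39,0,6],[-39,0,6]],"dr":[[0.007,-0.09,-0.007],[0,0,0],[0,0,0],[0,0,0],[0,0,0]]}'; python3 -m crank '{"claw":[-1,-1,-1,-1,-1],"dp":[[-39,0,6],[-39,0,6],[-30,0,6],[-12,0,2],[0,0,0]],"dr":[[0,0,0],[0,0,0],[0,0,0],[0,0,0],[0,0,0]]}';python3 -c "
from h import *
need(370,286.5,150,24.2)"
```

```text
time: 22.87
ee_pos: [0.4244, 0.0965, 0.1666]
ee_rot: [0.594, -0.589, 0.378, -0.397]
contact_force: [0.9, -0.2, -0.2]
gripper_width: 0.0856
time: 23.28
ee_pos: [0.3903, 0.2259, 0.1681]
ee_rot: [0.597, -0.588, 0.374, -0.396]
contact_force: [-0.7, -0.0, 0.3]
gripper_width: 0.0852
t 23.28 tcp [390.3 225.9 168.1] yaw 24.0 dp [-64.   17.1   5.6] n 66.4 dr [-0.027 -0.004  0.019] w 85.2 F [-0.7 -0.   0.3]
```

```bash
python3 -m crank '{"claw":[-1,-1,-1,-1,-1],"dp":[[-30,4,3],[-22,4,2],[-8,3,1],[-2,1,0],[0,0,0]],"dr":[[-0.027,-0.004,0.019],[0,0,0],[0,0,0],[0,0,0],[0,0,0]]}';python3 - <<'E'
from h import *
need(370,286.5,10,24.2)
f,uv,W=wrist("w4.png")
m=(np.hypot(W[:,0]-.37,W[:,1]-.2865)<.075)&(W[:,2]>.028)&(W[:,2]<.04)
print(m.sum(),rect(W[m]))
f=env.grab_frame("top"); save(f["img"],"top2.png")
W=np.full((480,640,3),9.); z=f["z_map"]; ok=z>0; W[ok]=cloud(f,ok)
for n,c,lo,hi in [("saw_large",(.55,-.395),.036,.11),("saw_small",(.531,.39),.036,.11),("level",(.47,-.089),.038,.06),("screw_cup",(.547,-.002),.03,.06)]:
    m=(np.hypot(W[...,0]-c[0],W[...,1]-c[1])<.09)&(W[...,2]>lo)&(W[...,2]<hi)
    P=W[m]
    if len(P)>5: print(n,len(P),rect(P),"cen",(P[:,:2].mean(0)*1000).round(1),"z",np.percentile(P[:,2],[5,50,95]).round(3))
E
```

```text
time: 23.7
ee_pos: [0.3716, 0.285, 0.157]
ee_rot: [0.594, -0.593, 0.383, -0.385]
contact_force: [-0.0, -0.9, 0.1]
gripper_width: 0.0854
t 23.7 tcp [371.6 285.  157. ] yaw 24.2 dp [ -2.3 147.   -1.2] n 147.0 dr [-0.002  0.001  0.002] w 85.4 F [-0.  -0.9  0.1]
8514 (array([371.2, 287.6]), array([98.6, 46.2]), 23.9)
saw_large 482 (array([ 549.1, -396.2]), array([62.4, 62. ]), -6.8) cen [ 549.1 -394.7] z [0.04  0.046 0.072]
saw_small 175 (array([528.3, 389.6]), array([38. , 33.9]), -89.2) cen [528.  386.5] z [0.04  0.047 0.092]
level 597 (array([469.6, -90.1]), array([150.2,  27.1]), 18.7) cen [469.3 -90.1] z [0.042 0.047 0.054]
screw_cup 426 (array([535.2, -28.7]), array([120.9,  56.5]), 68.5) cen [536.6 -28.3] z [0.031 0.042 0.051]
```

View pics/w4.png

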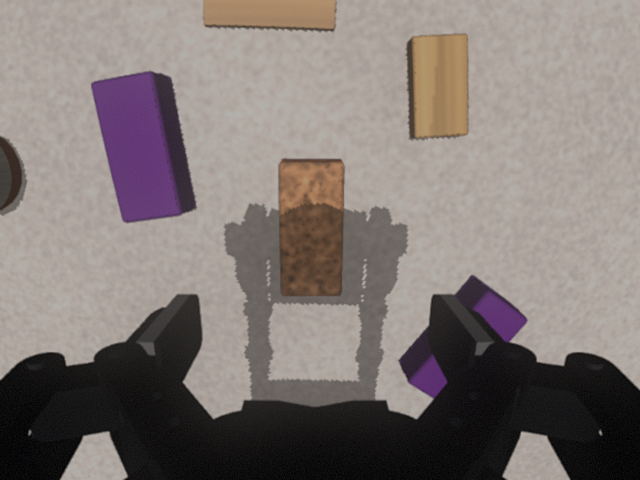

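View pics/top2.png

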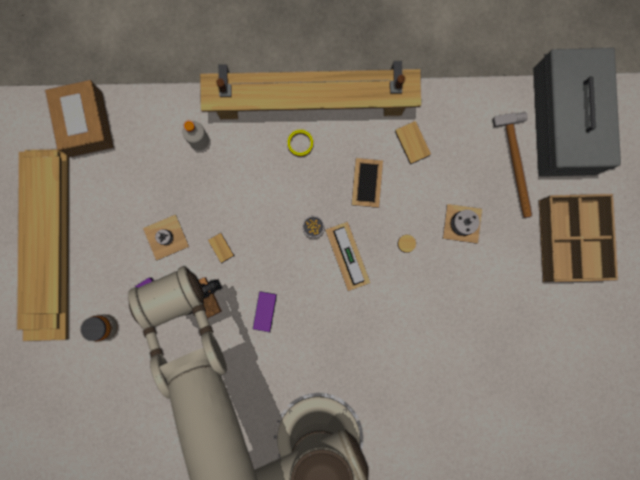

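```bash
python3 -m crank '{"claw":[-1,-1,-1,-1,-1],"dp":[[-2,25,0],[-1,32,0],[0,25,0],[0,12,0],[0,3,0]],"dr":[[-0.002,0,0.002],[0,0,0],[0,0,0],[0,0,0],[0,0,0]]}';python3 -c "
from h import *
need(370.5,287,11,24.1)"
```

```text
time: 24.22
ee_pos: [0.3776, 0.2839, 0.0613]
ee_rot: [0.595, -0.589, 0.383, -0.389]
contact_force: [-0.5, 0.6, 0.2]
gripper_width: 0.0857
t 24.22 tcp [377.6 283.9  61.3] yaw 23.8 dp [-5.8 50.2 -5.8] n 50.9 dr [-0.012 -0.005  0.002] w 85.7 F [-0.5  0.6  0.2]
```

```bash
python3 -m crank '{"claw":[-1,-1,-1,-1,-1],"dp":[[-4,8,-4],[-2,12,-2],[-1,12,-1],[0,9,0],[0,3,0]],"dr":[[-0.012,-0.005,0.002],[0,0,0],[0,0,0],[0,0,0],[0,0,0]]}';python3 -c "
from h import *
need(370.5,287,11,24.1)"
```

```text
time: 24.63
ee_pos: [0.3714, 0.2863, 0.0181]
ee_rot: [0.593, -0.592, 0.385, -0.386]
contact_force: [-0.3, 0.6, -0.0]
gripper_width: 0.0849
t 24.63 tcp [371.4 286.3  18.1] yaw 23.9 dp [-1.   7.1 -0.5] n 7.2 dr [-0.003 -0.004  0.   ] w 84.9 F [-0.3  0.6 -0. ]
```

```bash
python3 -m crank '{"claw":[-1,-1,-1,-0.5,0],"dp":[[-0.5,4,-0.5],[0,2,0],[0,1,0],[0,0,0],[0,0,0]],"dr":[[-0.003,-0.004,0],[0,0,0],[0,0,0],[0,0,0],[0,0,0]]}' 40; python3 -m crank '{"claw":[1,1,1,1,1],"dp":[[0,0,0],[0,0,0],[0,0,0],[0,0,0],[0,0,0]],"dr":[[0,0,0],[0,0,0],[0,0,0],[0,0,0],[0,0,0]]}';  python3 -m crank '{"claw":[1,1,1,1,1],"dp":[[0,0,0],[0,0,0],[0,0,0],[0,0,0],[0,0,0]],"dr":[[0,0,0],[0,0,0],[0,0,0],[0,0,0],[0,0,0]]}'; python3 -c "
from h import *
need(370.5,287,11,24.1)"
```

```text
time: 25.05
ee_pos: [0.3725, 0.2869, 0.0121]
ee_rot: [0.594, -0.593, 0.384, -0.385]
contact_force: [-0.1, 0.4, -0.8]
gripper_width: 0.064
time: 25.47
ee_pos: [0.3736, 0.2874, 0.0135]
ee_rot: [0.595, -0.592, 0.383, -0.386]
contact_force: [0.6, 0.4, -0.9]
gripper_width: 0.0452
time: 25.88
ee_pos: [0.373, 0.2872, 0.013]
ee_rot: [0.594, -0.592, 0.384, -0.385]
contact_force: [0.1, -0.5, -1.9]
gripper_width: 0.0454
t 25.88 tcp [373.  287.2  13. ] yaw 24.1 dp [-0.9  2.  -2.4] n 3.2 dr [-0.004  0.     0.   ] w 45.4 F [ 0.1 -0.5 -1.9]
```

```bash
python3 -m crank '{"claw":[1,1,1,1,1],"dp":[[0,-10,0],[0,-30,0],[0,-38,0],[0,-38,0],[0,-20,0]],"dr":[[0,0,0],[0,0,0],[0,0,0],[0,0,0],[0,0,0]]}'; python3 -c "
from h import *
need(667,-147,150,-7)"
```

```text
time: 26.3
ee_pos: [0.3672, 0.2846, 0.1502]
ee_rot: [-0.59, 0.597, -0.387, 0.382]
contact_force: [1.7, -0.1, -0.0]
gripper_width: 0.0455
t 26.3 tcp [367.2 284.6 150.2] yaw 24.1 dp [516.5  -0.9  97.4] n 525.6 dr [0.012 0.543 0.003] w 45.5 F [ 1.7 -0.1 -0. ]
```

```bash
python3 -m crank '{"claw":[1,1,1,1,1],"dp":[[35,-2,7],[36,-2,11],[35,-1,15],[33,0,19],[31,0,22]],"dr":[[0.006,0.108,0],[0.006,0.108,0],[0,0.108,0],[0,0.108,0],[0,0.108,0]]}';python3 -c "
from h import *
need(667,-147,150,-7)"
```

```text
time: 26.72
ee_pos: [0.4794, 0.1331, 0.1693]
ee_rot: [-0.474, 0.46, -0.528, 0.534]
contact_force: [1.0, 0.3, -0.7]
gripper_width: 0.0452
t 26.72 tcp [479.4 133.1 169.3] yaw -7.3 dp [254.2  21.2 221.2] n 337.6 dr [-0.019 -0.005 -0.009] w 45.2 F [ 1.   0.3 -0.7]
```

```bash
python3 -m crank '{"claw":[1,1,1,1,1],"dp":[[29,1,26],[29,1,26],[29,2,26],[29,2,26],[29,2,26]],"dr":[[-0.019,-0.005,-0.009],[0,0,0],[0,0,0],[0,0,0],[0,0,0]]}';python3 -c "
from h import *
need(667,-147,140,-7)"
```

```text
time: 27.13
ee_pos: [0.5946, -0.0362, 0.1673]
ee_rot: [-0.468, 0.466, -0.53, 0.532]
contact_force: [0.1, 1.6, -1.4]
gripper_width: 0.045
t 27.13 tcp [594.6 -36.2 167.3] yaw -7.3 dp [100.6  27.7  85.8] n 135.1 dr [-0.005 -0.006 -0.   ] w 45.0 F [ 0.1  1.6 -1.4]
```

```bash
python3 -m crank '{"claw":[1,1,1,1,1],"dp":[[28,5,25],[27,6,24],[22,8,18],[10,4,9],[3,1,2]],"dr":[[-0.005,-0.006,0],[0,0,0],[0,0,0],[0,0,0],[0,0,0]]}';python3 -c "
from h import *
need(667,-147,45,-7)"
```

```text
time: 27.55
ee_pos: [0.6662, -0.1487, 0.1467]
ee_rot: [-0.467, 0.466, -0.529, 0.533]
contact_force: [-0.1, 0.0, 0.3]
gripper_width: 0.0449
t 27.55 tcp [ 666.2 -148.7  146.7] yaw -7.4 dp [ -2.  101.7  -0. ] n 101.7 dr [-0.006 -0.007  0.002] w 44.9 F [-0.1  0.   0.3]
```

```bash
python3 -m crank '{"claw":[1,1,1,1,1],"dp":[[-1,20,0],[-1,28,0],[0,28,0],[0,16,0],[0,4,0]],"dr":[[-0.006,-0.007,0.002],[0,0,0],[0,0,0],[0,0,0],[0,0,0]]}';python3 -c "
from h import *
need(667,-147,20,-7)"
```

```text
time: 27.97
ee_pos: [0.6688, -0.1473, 0.0541]
ee_rot: [-0.47, 0.467, -0.528, 0.532]
contact_force: [-0.2, 1.3, -0.6]
gripper_width: 0.0451
t 27.97 tcp [ 668.8 -147.3   54.1] yaw -7.0 dp [-0.1 34.1 -2. ] n 34.2 dr [-0.007 -0.     0.002] w 45.1 F [-0.2  1.3 -0.6]
```

```bash
python3 -m crank '{"claw":[1,1,1,1,1],"dp":[[0,5,-1],[0,8,-1],[0,8,0],[0,5,0],[0,2,0]],"dr":[[-0.007,0,0.002],[0,0,0],[0,0,0],[0,0,0],[0,0,0]]}';python3 -c "
from h import *
need(667,-147,19.3,-7)"
```

```text
time: 28.38
ee_pos: [0.6676, -0.1452, 0.0281]
ee_rot: [-0.469, 0.469, -0.529, 0.53]
contact_force: [-0.5, 0.7, -0.2]
gripper_width: 0.0454
t 28.38 tcp [ 667.6 -145.2   28.1] yaw -6.9 dp [ 1.8  8.8 -0.4] n 9.0 dr [-0.002  0.002 -0.   ] w 45.4 F [-0.5  0.7 -0.2]
```

```bash
python3 -m crank '{"claw":[1,1,1,1,1],"dp":[[1,3,0],[0.5,3,0],[0,2,0],[0,1,0],[0,0,0]],"dr":[[-0.002,0.002,0],[0,0,0],[0,0,0],[0,0,0],[0,0,0]]}';python3 -c "
from h import *
need(667,-147,19.3,-7)"; python3 -m crank '{"claw":[1,1,1,1,1],"dp":[[0,0.8,0],[0,0.8,0],[0,0.5,0],[0,0,0],[0,0,0]],"dr":[[0,0,0],[0,0,0],[0,0,0],[0,0,0],[0,0,0]]}';python3 -c "
from h import *
need(667,-147,19.3,-7)"
```

```text
time: 28.8
ee_pos: [0.6686, -0.1474, 0.0197]
ee_rot: [-0.469, 0.468, -0.529, 0.531]
contact_force: [0.7, -0.5, -1.0]
gripper_width: 0.0452
t 28.8 tcp [ 668.6 -147.4   19.7] yaw -7.0 dp [-0.2  0.4 -1.6] n 1.7 dr [-0.002 -0.001  0.001] w 45.2 F [ 0.7 -0.5 -1. ]
time: 29.22
ee_pos: [0.6694, -0.1478, 0.0191]
ee_rot: [-0.469, 0.468, -0.528, 0.531]
contact_force: [0.3, 0.4, -0.4]
gripper_width: 0.0451
t 29.22 tcp [ 669.4 -147.8   19.1] yaw -7.0 dp [-0.5 -0.2 -2.4] n 2.5 dr [-0.004 -0.001  0.001] w 45.1 F [ 0.3  0.4 -0.4]
```

```bash
python3 -m crank '{"claw":[1,1,1,1,1],"dp":[[0,0,-1.5],[0,0.5,-1],[0,0.5,0],[0,0,0],[0,0,0]],"dr":[[-0.004,0,0],[0,0,0],[0,0,0],[0,0,0],[0,0,0]]}';python3 -c "
from h import *
need(667,-147,19.3,-7)"
```

```text
time: 29.63
ee_pos: [0.6676, -0.1476, 0.019]
ee_rot: [-0.468, 0.468, -0.529, 0.531]
contact_force: [0.3, 0.3, -0.2]
gripper_width: 0.0448
t 29.63 tcp [ 667.6 -147.6   19. ] yaw -7.0 dp [-0.6 -0.4 -0.7] n 0.9 dr [-0.002 -0.001  0.001] w 44.8 F [ 0.3  0.3 -0.2]
```

```bash
python3 -m crank '{"claw":[0.5,0,-0.5,-1,-1],"dp":[[0,0,0],[0,0,0],[0,0,0],[0,0,0],[0,0,0]],"dr":[[0,0,0],[0,0,0],[0,0,0],[0,0,0],[0,0,0]]}'; python3 -m crank '{"claw":[-1,-1,-1,-1,-1],"dp":[[0,-3,0],[0,-20,0],[0,-38,0],[0,-38,0],[0,-38,0]],"dr":[[0,0,0],[0,0,0],[0,0,0],[0,0,0],[0,0,0]]}'; python3 -c "
from h import *
need(420,40,250,-7)"
```

```text
time: 30.05
ee_pos: [0.6674, -0.1477, 0.0186]
ee_rot: [-0.468, 0.468, -0.529, 0.531]
contact_force: [-0.0, 0.0, 0.5]
gripper_width: 0.0791
time: 30.47
ee_pos: [0.6596, -0.1446, 0.1467]
ee_rot: [0.464, -0.472, 0.537, -0.522]
contact_force: [1.3, -0.1, -0.4]
gripper_width: 0.0852
t 30.47 tcp [ 659.6 -144.6  146.7] yaw -7.0 dp [-154.3  -96.5 -262.7] n 319.6 dr [ 0.023 -0.001 -0.005] w 85.2 F [ 1.3 -0.1 -0.4]
```

```bash
python3 -m crank '{"claw":[-1,-1,-1,-1,-1],"dp":[[-17,-15,-28],[-18,-15,-30],[-18,-15,-30],[-18,-15,-30],[-18,-12,-30]],"dr":[[0.02,0,0],[0,0,0],[0,0,0],[0,0,0],[0,0,0]]}'; python3 -m crank '{"claw":[-1,-1,-1,-1,-1],"dp":[[-18,-10,-30],[-18,-5,-30],[-18,0,-30],[-10,0,-10],[0,0,0]],"dr":[[0,0,0],[0,0,0],[0,0,0],[0,0,0],[0,0,0]]}'
python3 - <<'E'
from h import *
T={"tile_large":(.552,-.395),"tile_small":(.53,.39),"tile_level":(.47,-.09),"tile_block":(.666,-.144)}
for cam in ("top","scene"):
    f=env.grab_frame(cam); save(f["img"],cam+"3.png")
    W=np.full((480,640,3),9.); z=f["z_map"]; ok=z>0; W[ok]=cloud(f,ok)
    for n,c,lo,hi,r in [("saw_large",(.55,-.396),.04,.11,.05),("saw_small",(.531,.39),.04,.11,.04),("level",(.47,-.089),.04,.06,.085),("block",(.665,-.147),.033,.05,.07),("screw_cup",(.547,-.002),.03,.06,.04)]:
        P=W[(np.hypot(W[...,0]-c[0],W[...,1]-c[1])<r)&(W[...,2]>lo)&(W[...,2]<hi)]
        if len(P)>5: print(cam,n,len(P),rect(P),"z",np.percentile(P[:,2],[5,50,95]).round(3))
    # outlines of tiles
    lab=cv2.cvtColor(f["img"],cv2.COLOR_RGB2HSV)
    uu,vv=np.meshgrid(range(640),range(480)); P6=onplane(f,np.c_[uu.ravel(),vv.ravel()],.006).reshape(480,640,3)
    for n,c in T.items():
        m=(np.hypot(P6[...,0]-c[0],P6[...,1]-c[1])<.1)&(lab[...,1]>75)&(lab[...,2]>80)
        k,l,st,ce=cv2.connectedComponentsWithStats(m.astype(np.uint8)); i=1+np.argmax(st[1:,4]); print(cam,n,rect(P6[l==i]))
    if cam=="top":
        im=f["img"]; cr=[cv2.resize(im[y-40:y+40,x-50:x+50],(400,300),interpolation=cv2.INTER_CUBIC) for x,y in ((462,223),(166,237),(347,256),(367,182))]
        save(np.vstack([np.hstack(cr[:2]),np.hstack(cr[2:])]),"crop3.png")
need(0,0,0)
E
```

```text
time: 30.88
ee_pos: [0.5278, -0.0415, 0.2318]
ee_rot: [-0.471, 0.462, -0.525, 0.537]
contact_force: [0.1, 1.3, 0.9]
gripper_width: 0.0854
time: 31.3
ee_pos: [0.4296, 0.0408, 0.2502]
ee_rot: [-0.474, 0.461, -0.522, 0.539]
contact_force: [-0.3, 0.0, 0.6]
gripper_width: 0.0856
top saw_large 454 (array([ 549.3, -395.8]), array([63.1, 61.2]), -64.8) z [0.041 0.046 0.073]
top saw_small 164 (array([529.7, 388.6]), array([36.9, 35. ]), -1.7) z [0.042 0.048 0.092]
top level 588 (array([469.6, -90.1]), array([150.3,  26.7]), 19.0) z [0.042 0.048 0.053]
top block 631 (array([ 663.4, -146.9]), array([100.8,  46.2]), -6.8) z [0.034 0.039 0.045]
top screw_cup 258 (array([547.4,   0.6]), array([55.7, 55.5]), -44.7) z [0.031 0.036 0.049]
top tile_large (array([ 549.9, -395.2]), array([92.3, 92.1]), 80.5)
top tile_small (array([530.9, 389.9]), array([92.5, 92. ]), -68.3)
top tile_level (array([470.3, -88.7]), array([171.7,  62.4]), 18.9)
top tile_block (array([ 665.5, -146.4]), array([126.2,  72.6]), -6.5)
scene saw_large 421 (array([ 550.5, -396.5]), array([64. , 63.9]), 63.9) z [0.043 0.047 0.086]
scene saw_small 350 (array([530.3, 389.7]), array([36. , 34.7]), -83.5) z [0.043 0.047 0.093]
scene level 654 (array([468.8, -90.5]), array([154.9,  28.3]), 19.3) z [0.043 0.049 0.052]
scene block 795 (array([ 663.2, -147.7]), array([99.7, 49.9]), -6.0) z [0.036 0.041 0.043]
scene screw_cup 504 (array([547.1,   0.9]), array([56.6, 56.3]), 50.9) z [0.031 0.036 0.047]
scene tile_large (array([ 550.3, -395.2]), array([94.4, 93.3]), 80.2)
scene tile_small (array([531.2, 390.6]), array([94.1, 93.1]), 21.9)
scene tile_level (array([452.1, -70.8]), array([151.4,  23.3]), 21.0)
scene tile_block (array([ 665. , -152.8]), array([127.2,  88.7]), -6.6)
t 31.4 tcp [431.2  39.1 250.1] yaw -7.3 dp [  93.2  237.3 -430.1] n 500.0 dr [-0.031 -0.     0.002] w 85.3 F [-0.1 -0.7  0. ]
```

View pics/crop3.png

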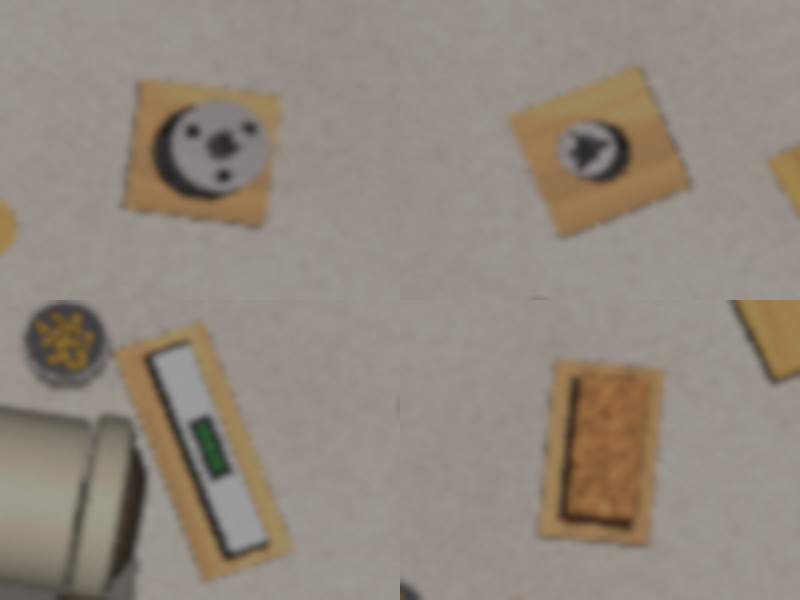

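View pics/scene3.png

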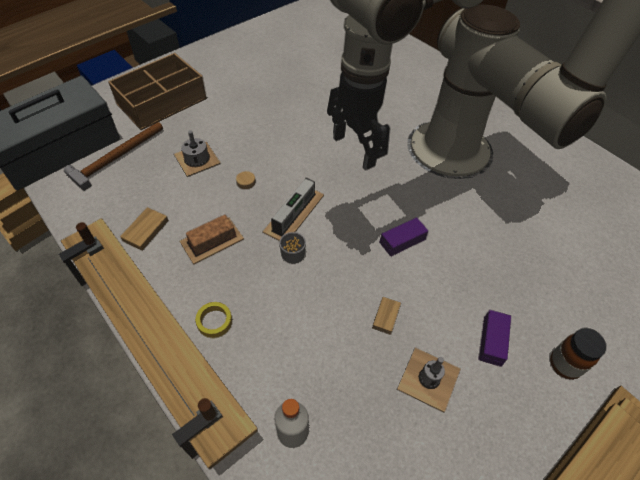

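```bash
python3 -m crank '{"claw":[-1,-1,-1,-1,-1],"dp":[[0,0,0],[0,0,0],[0,0,0],[0,0,0],[0,0,0]],"dr":[[0,0,0],[0,0,0],[0,0,0],[0,0,0],[0,0,0]]}'; python3 -c "
from h import *
print(env.finish_job())"
```

```text
time: 31.82
ee_pos: [0.434, 0.0358, 0.2498]
ee_rot: [-0.472, 0.46, -0.523, 0.54]
contact_force: [0.7, 0.0, -0.1]
gripper_width: 0.085
the job is handed in; nothing more can be done
None
```

I set all four tools on their own tiles, released them, and handed the job in at about 31.8 s. `finish_job` reports no verdict, so what follows rests on my last camera checks.

- **Position:** the overhead camera put every tool within about 2.5 mm of its tile's centre. The second ("scene") camera agreed to within 1–2 mm, measured against the overhead tile centres.
- **Alignment:** the level and the sanding block lay within about 0.5° of their silhouettes.
- **Standing:** the tops were at the right heights for tools standing upright on the 6 mm tiles.
- **Screw cup:** it did not move measurably; it was at (547, 1) mm before and after.
- **Gripper:** it ended open and clear of everything, 0.25 m above the table.

Two disagreements turned up:

- **Wrist camera:** it read positions about 2–3 mm farther out in x than the fixed cameras. I took the middle value when picking up.
- **Scene camera tile outlines:** for the level and block tiles these were spoiled, probably by the tools standing on them. I compared those two tools only with the overhead tile outlines and the silhouettes measured at the start.

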